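# Teach the counter grinder where its lid is half closed

## Robot

A 6-joint arm with a two-finger parallel gripper is mounted at the origin on a cart in front of the work surface, level with it; the furniture and walls round the work are solid. World frame = base frame: x ahead of the robot, y to its left, z up, the work surface at z = 0. Lengths are in mm, angles in degrees, forces in N, time in s.
With the tool pointing down it reaches from about 300 to 825 mm from the base axis. Payload 5.4 kg.
Tool frame: the origin (TCP) lies between the finger pads, 19 mm behind the fingertips; this is the grasp point; z points along the fingers, y is the line along which they close (so a half turn about z gives the same grasp; the last joint's range is limited). The gripper opens to 92 mm and grips with 3 to 60 N. Pads are 20 mm wide; open, the fingers measure 128 mm over their backs; the gripper's body (75 mm by 189 mm) begins 69 mm behind the grasp point.
Start: joints at [-87.153, 9.076, 91.501, -0, 79.423, -12.038], TCP at [147.687, -555.693, 233.301] pointing down, gripper open.
Joint ranges: [-166.64, 166.64], [-54.1, 131.32], [10.49, 154.53], [-73.88, 253.88], [9.74, 151.15], [-171.62, 171.62]. Speed limits (degrees/s): [147.25, 147.25, 180, 180, 180, 180].

## Interface

Orientations are given as [roll, pitch, yaw] about the fixed x, y, z axes, in that order (R = Rz(yaw) Ry(pitch) Rx(roll)).
In Python, from plant import readout, camera, job gives the robot as it stands.
- The arm moves only by the shell command python3 -m creep 'ROWS' [FORCE]. ROWS is JSON, a list of rows, each a list of 3 entries, a list of its own where there are three numbers: the shift along the world's x, y, z in units of 40 mm (1.0 is 40 mm), then the turn about the world's z in units of 5 degrees (1.0 is 5 degrees), then the finger opening in mm, from 0 to 91.9. A call has 1 to 20 rows; each row shifts and turns the commanded pose from where the row before left it; what a row does not reach is not made up. A row lasts 1/8 s, in which the tool goes at most 62.5 mm and 10.7 degrees, less where a joint would pass 70% of its speed; a pose out of reach is approached as far as the arm can. A call is refused whole if a number of a shift passes 1 or a number of a turn 1, either way. A call with a gripper value outside its range is refused whole. The fingers move at their own pace and stop on an object; FORCE is the grip in N (left out, the last holds). Time passes only in rows, so rows that do not move let the fingers close. It gives the time, the measured TCP pose, the force, the opening and the grip force at its end, in the units of the state.
- readout.read_state(): the state, without advancing time (a new reading comes with each control period).
- camera(name): name is "side" or "top"; returns a dict with "image" (480x640x3 uint8, red, green, blue), "z_map" (480x640 float32, mm along the optical axis (not along the pixel's ray), 0 where there is no reading), "intrinsics" (3x3 intrinsics, pixels), "extrinsics" (4x4, takes a point from camera to world coordinates). Camera axes: x right, y up, looking along -z (the intrinsics and any distortion apply to the point x, -y, -z); pixel columns grow to the right and rows downward; lengths in mm; the calibration is good to about 2 mm. A picture is of the moment at which its call begins.
- job.sign_off(): hands the job in; it is judged then, once.
The state is a dict: "time_s": time; "joint_positions": joint angles; "dq": joint speeds; "joint_efforts": joint torques, N m; "tool_pos": TCP position; "tcp_rot": TCP orientation; "force": force on the tool from outside, world axes, zero at the start; "ft_torque": the same for the moment, N m; "gripper_width": finger opening in mm; "grip_force": force on a finger pad.
Only numpy, scipy, OpenCV 4.12 (cv2) and the standard library are available. Lean on these libraries where they do the work, as an engineer would, in place of code of your own. Each camera call takes 0.05 s, during which the arm holds its last target. There are 200 camera calls.

## Task

The small grinder on the counter has to learn where its lid stands half closed: first press its three keys fully down, one at a time, left, then right, then middle (as seen from the side where the keys are). Then take the loose lid by its bar, let its two lugs down through the two gaps of the round collar until the lid sits flat on it, and turn it clockwise until the bar points at the two raised ridges, half-way to the lock; never turn it on to the lock click. Finish holding it there by the bar, still and seated: do not let go, a spring would turn it back, and leave the small things standing round about where they are.

Things in the scene. Friction and masses are not known exactly. Their poses are not given: they have to be found in the camera images.
- grinder: low grey grinder, fixed, 213 mm deep (x -143 to +70), 156 mm wide, 85 mm high. Origin on the counter under the collar's axis; x points from the key side to the rear, y to the left as seen from the key side, z up. A 40 mm high front deck carries the keys; the housing behind it is 58 mm high and carries the white collar, 88 mm across, top at 85 mm
- entry (a point): centre of the collar's mouth, at the collar's top face; z up. The x axis runs through the two facing gaps in the collar's inner flange. Bore 50 mm across, flange 5 mm thick, gaps 18 mm wide that reach out to radius 34 mm. The lid enters with its x axis along this x axis, either way round. It may be put in anywhere within the play: 4 mm all round
- halfway (a point): same point as entry, but its x axis points through the two small raised ridges on the collar's rim: entry turned 0.70 rad (40 deg) clockwise seen from above. The lid's x axis must end along this axis, either way round. Round studs 0.79 rad further on mark the lock: the lid's lugs meet sprung click pins from about 0.96 rad after entry
- key_left_top (a point): top centre of the left key, a round push key 22 mm across, z up; travel 5 mm straight down, fully down at about 4 N, springs back. The three keys stand 42 mm apart in a row along the grinder's y
- key_right_top (a point): top centre of the right key (grinder -y), same kind
- key_middle_top (a point): top centre of the middle key, same kind
- key_left (a joint): travel of the left key in m, 0 up, 0.005 fully down; counts as pressed above 0.004
- key_right (a joint): travel of the right key, same
- key_middle (a joint): travel of the middle key, same
- ring (a joint): turn in rad of the sprung ring inside the collar, 0 at rest, growing clockwise. The lid's lugs meet its tabs after about 0.15 rad of lid turn and drive it, so it reads lid turn less 0.15, give or take 0.14 with the play. It turns the lid back with about 0.025 Nm at first, 0.065 Nm half-way
- lid: loose lid, 0.07 to 0.14 kg, upright. Origin: centre of its underside; x along bar and lugs, z up. Plug 42 mm across with two lugs at its foot (60 mm tip to tip, 10 mm wide, 6 mm high); grey disc 58 mm across, z 14 to 19 mm, comes to rest on the collar (origin then 14 mm below point entry, lugs 3 mm below the flange); black bar handle 48 mm long (x), 12 mm thick (y), z 19 to 48 mm
- lid_bar (a point): point on the lid's axis inside the bar, 41 mm above the lid's underside, a good TCP height for the grip across the 12 mm
- cone_cap: bystander: white moulded cap 30 mm across, 34 mm high, loose; origin at the centre of its underside
- sticker_roll: bystander: roll of price stickers 62 mm across, 26 mm high, loose; origin at the centre of its underside
- packet: bystander: small pale card packet 12x30x58 mm, standing loose; origin at the centre of its underside
Things that resemble listed ones, but are neither listed nor needed, are in the scene too. What is shaped like the lid but blue or purple is not meant.

How it is judged:
By the outcome, as a careful person would: the job done as asked, in the order asked, and still so for the second after the job is handed in, while the arm keeps its last pose, push and grip.
It also fails if it takes over 67 s, if anything falls off the work surface, if the arm or the gripper's body presses on something with over 40 N, if the wrist force passes 120 N, or if a joint passes its speed limit or range.

## Working session

There is one attempt and no reset: what is moved stays moved. The work goes in short steps, Python scripts to look and compute and a shell command to move; the robot and the scene stay as the last step left them, time stands still between calls to the robot, and variables do not carry over. Pictures are saved under pics/ and viewed, at most 10 in all, crops included, and the job is handed in when it is done.

```bash
ls; mkdir -p pics; cat > h.py <<'E'
import numpy as np, cv2
from plant import readout, camera, job
def shot(n,tag):
    c=camera(n); cv2.imwrite(f'pics/{tag}.png',c['image'][:,:,::-1]); np.savez(f'{tag}.npz',**c); return c
def ld(tag): return dict(np.load(f'{tag}.npz'))
def cloud(c):
    K,E,z=c['intrinsics'],c['extrinsics'],c['z_map']
    v,u=np.mgrid[:480,:640]
    P=np.stack([(u-K[0,2])/K[0,0]*z,-(v-K[1,2])/K[1,1]*z,-z,np.ones_like(z)],-1)
    W=(P@E.T)[...,:3]; W[z==0]=np.nan; return W
def ray(c,u,v,h):
    K,E=c['intrinsics'],c['extrinsics']
    d=E[:3,:3]@np.array([(u-K[0,2])/K[0,0],-(v-K[1,2])/K[1,1],-1]); o=E[:3,3]
    return o+d*(h-o[2])/d[2]
E
python3 - <<'E'
from h import *
for n in('top','side'):
    c=shot(n,n+'0'); print(n,c['intrinsics'].tolist(),c['extrinsics'].round(3).tolist())
print(readout.read_state())
E
```

```text
pics
top [[484.6436810731704, 0.0, 320.54728025728843], [0.0, 484.6436810731704, 244.8972376378586], [0.0, 0.0, 1.0]] [[0.008, 0.985, -0.173, 357.261], [-1.0, 0.006, -0.013, -39.511], [-0.012, 0.173, 0.985, 1209.888], [0.0, 0.0, 0.0, 1.0]]
side [[581.367101312004, 0.0, 321.4929143425028], [0.0, 581.367101312004, 240.39001926119295], [0.0, 0.0, 1.0]] [[-1.0, 0.012, -0.022, 536.17], [-0.025, -0.65, 0.759, 942.213], [-0.005, 0.76, 0.65, 890.748], [0.0, 0.0, 0.0, 1.0]]
{'time_s': 0.1, 'joint_positions': array([-8.71518281e+01,  9.10875018e+00,  9.15624415e+01, -1.87378679e-04,
        7.94234147e+01, -1.20378521e+01]), 'dq': array([-0.08062391, -0.09115591, -0.2537051 , -0.08459474, -0.08700364,
       -0.02160601]), 'joint_efforts': array([-6.49823032e-04, -3.86504960e+01, -3.22959924e+01,  7.02511403e-02,
        3.39752203e-02, -4.48984781e-05]), 'tool_pos': array([ 147.66798151, -555.17846587,  232.44218809]), 'tcp_rot': array([-1.79907436e+02, -1.95508089e-02,  1.48860428e+01]), 'force': array([ 0.21175029, -0.4241126 ,  0.20357599]), 'ft_torque': array([ 0.00909453, -0.03390428, -0.09346381]), 'grip_force': 0.0, 'gripper_width': 91.89504673600544}
```

View pics/top0.png

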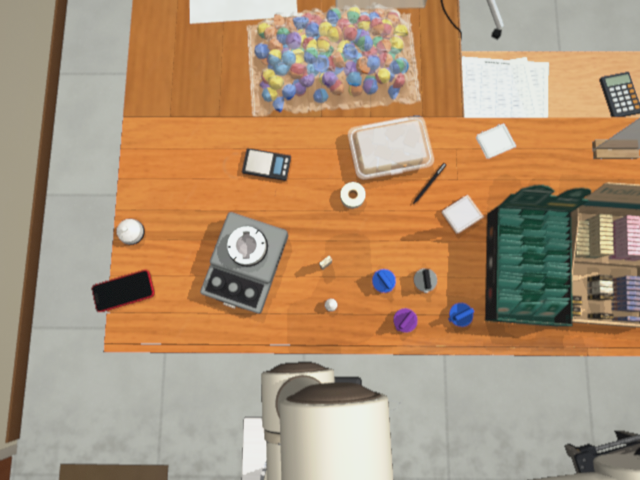

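View pics/side0.png

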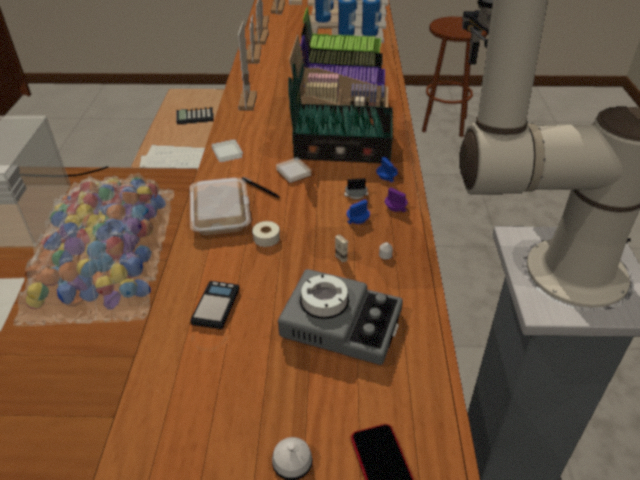

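Top view: the grinder is at about (245,260), with its keys towards the robot. There are four lid-like things: grey disc with black bar at (426,280), blue at (384,281), blue at (461,315) and purple at (405,320). Only (426,280), which is (356,188) in the side view, fits the grey and black description. The bystanders are the cap (331,305), roll (352,195) and packet (326,262). Next I'll confirm with one enlarged crop and measure.

```bash
python3 - <<'E'
from h import *
t,s=ld('top0'),ld('side0')
f=lambda c,x,y,w,h,W,H:cv2.resize(c['image'][y:y+h,x:x+w,::-1],(W,H),interpolation=cv2.INTER_CUBIC)
a=np.hstack([f(t,195,205,100,110,400,300),f(t,400,255,55,50,400,300)])
b=np.hstack([f(s,275,265,133,100,400,300),f(s,326,165,53,40,400,300)])
cv2.imwrite('pics/crop1.png',np.vstack([a,b]))
for n,c,boxes in(('top',t,[(200,205,100,110),(408,262,38,38),(318,250,20,22),(320,292,24,24)]),('side',s,[(275,265,133,100),(338,172,36,30)])):
    W=cloud(c)
    for x,y,w,h in boxes:
        P=W[y:y+h,x:x+w].reshape(-1,3);P=P[P[:,2]>8]
        hst,e=np.histogram(P[:,2],bins=np.arange(8,100,4));print(n,(x,y),dict((int(k),int(v)) for k,v in zip(e,hst) if v>0))
        for lo,hi in((15,24),(35,44),(44,52),(53,62),(80,90)):
            Q=P[(P[:,2]>lo)&(P[:,2]<hi)]
            if len(Q)>10:print(lo,hi,len(Q),'min',Q.min(0).round(),'max',Q.max(0).round(),'mean',Q.mean(0).round(1),'med z',np.median(Q[:,2]).round(1))
E
```

```text
top (200, 205) {8: 5, 12: 11, 16: 15, 20: 17, 24: 21, 28: 42, 32: 73, 36: 342, 40: 755, 44: 286, 48: 112, 52: 603, 56: 1513, 60: 898, 64: 273, 68: 29, 72: 19, 76: 17, 80: 136, 84: 450, 88: 106, 92: 3}
15 24 37 min [399.  61.  15.] max [585. 123.  24.] mean [490.8  91.6  19.6] med z 19.8
35 44 1127 min [398.  59.  35.] max [594. 268.  44.] mean [454.8 180.2  40.8] med z 41.1
44 52 398 min [405.  61.  44.] max [641. 262.  52.] mean [468.1 169.9  46.9] med z 46.0
53 62 2606 min [426.  60.  53.] max [641. 243.  62.] mean [539.1 154.2  58. ] med z 58.1
80 90 675 min [510. 109.  80.] max [599. 196.  90.] mean [554.3 152.1  85.7] med z 85.8
top (408, 262) {8: 3, 12: 4, 16: 134, 20: 139, 24: 21, 28: 5, 32: 7, 36: 9, 40: 10, 44: 43, 48: 48, 52: 4, 56: 1}
15 24 277 min [ 455. -308.   15.] max [ 510. -253.   24.] mean [ 481.6 -279.2   20.1] med z 20.0
35 44 22 min [ 458. -286.   35.] max [ 502. -273.   44.] mean [ 477.8 -276.3   39.6] med z 39.4
44 52 91 min [ 460. -288.   44.] max [ 506. -273.   52.] mean [ 481.6 -280.4   48.3] med z 48.3
top (318, 250) {8: 2, 12: 5, 16: 2, 20: 2, 24: 3, 28: 1
[... 658 characters left out ...]
1.  44.] mean [473.6 204.   40.7] med z 41.1
44 52 624 min [414. 109.  44.] max [642. 254.  52.] mean [502.4 204.8  47.3] med z 46.7
53 62 2815 min [427.  60.  53.] max [642. 246.  62.] mean [540.9 175.6  58. ] med z 58.2
80 90 886 min [512. 107.  80.] max [598. 198.  90.] mean [555.3 155.3  85.5] med z 85.7
side (338, 172) {8: 7, 12: 8, 16: 89, 20: 53, 24: 24, 28: 25, 32: 26, 36: 19, 40: 34, 44: 38, 48: 39}
15 24 148 min [ 454. -293.   15.] max [ 511. -251.   24.] mean [ 482.4 -268.4   19.4] med z 19.1
35 44 61 min [ 460. -285.   35.] max [ 506. -267.   44.] mean [ 482.6 -275.5   39.8] med z 40.2
44 52 77 min [ 460. -291.   44.] max [ 506. -186.   52.] mean [ 481.2 -268.2   48. ] med z 48.2
```

View pics/crop1.png

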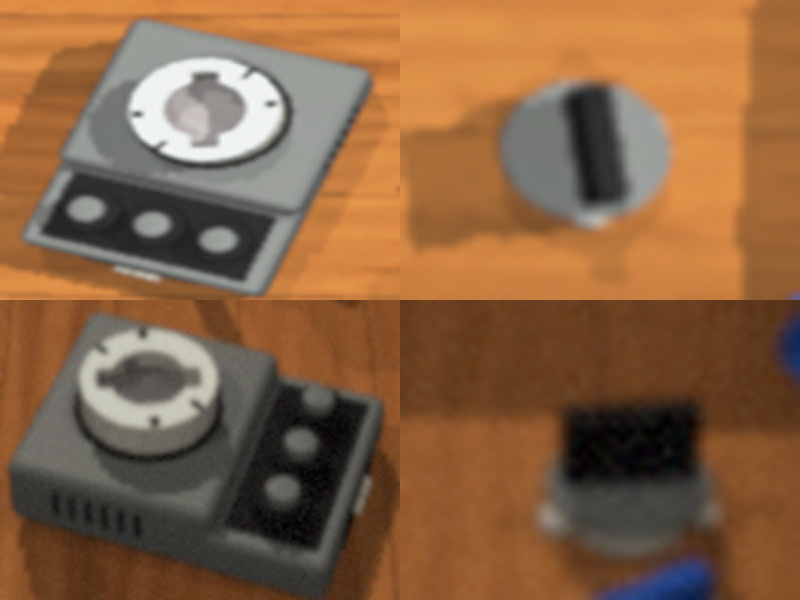

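The crop confirms it: a grey disc with a black bar. The collar gaps are at about crop px (207,75) and (205,142), with the ridges clockwise of them at (250,72) and (160,147). Next are the precise measurements.

```bash
python3 - <<'E'
from h import *
for n in('top','side'):
    c=ld(n+'0');W=cloud(c);g=cv2.cvtColor(c['image'],cv2.COLOR_RGB2GRAY).astype(int)
    x,y,w,h=(200,205,100,110) if n=='top' else (275,265,133,100)
    m=np.zeros(g.shape,bool);m[y:y+h,x:x+w]=1
    # collar: bright pixels outer contour on plane z=85
    bri=(m&(g>(170 if n=='top' else 130))&(W[...,2]>75)).astype(np.uint8)
    ct=max(cv2.findContours(bri,0,1)[0],key=cv2.contourArea)[:,0]
    p=W[bri>0];p=p[p[:,2]>80]
    hull=cv2.convexHull(np.array([ray(c,*q,85)[:2] for q in ct],np.float32))
    (cc,r)=cv2.minEnclosingCircle(hull);el=cv2.fitEllipse(hull);print(n,'collar',cc,r,'ell',el,'zmed',np.median(p[:,2]))
    cen=np.array(el[0])
    # polar sampling rim plane
    v,u=np.nonzero(m);R=np.array([ray(c,a,b,85)[:2] for a,b in zip(u,v)])-cen;rr=np.hypot(*R.T);th=np.degrees(np.arctan2(R[:,1],R[:,0]))
    gv=g[v,u]
    for lo,hi in((27,33),(33.5,40)):
        s=(rr>lo)&(rr<hi);prof=[int(gv[s&(abs((th-a+180)%360-180)<4)].mean()) for a in range(-180,180,8)]
        print(lo,list(zip(range(-180,180,8),prof)))
    # keys: on dark deck: bright blobs
    deck=m&(W[...,2]>42)&(W[...,2]<52)
    hs=(m&(g>(110 if n=='top' else 75))&(W[...,2]>43)&(W[...,2]<56)).astype(np.uint8)
    k,l,st,ce=cv2.connectedComponentsWithStats(hs)
    for i in range(1,k):
        if st[i,4]>15:
            P=W[l==i];z=np.median(P[:,2]);print('blob',st[i],ce[i].round(1),'z',z.round(1),'xyz',ray(c,*ce[i],z).round(1))
    # grinder housing top yaw
    P=W[m];P=P[(P[:,2]>56.5)&(P[:,2]<60)&(P[:,2]<60)]
    print('housing rect',cv2.minAreaRect(P[:,:2].astype(np.float32)))
    # lid bar
    x,y,w,h=(408,262,38,38) if n=='top' else (340,172,33,30)
    m=np.zeros(g.shape,bool);m[y:y+h,x:x+w]=1
    P=W[m&(g<70)&(W[...,2]>44)&(W[...,2]<52)];print('bar',len(P),P.mean(0).round(1),np.median(P[:,2]),cv2.minAreaRect(P[:,:2].astype(np.float32)))
E
```

```text
top collar (554.1182250976562, 151.83807373046875) 45.19303894042969 ell ((554.1837158203125, 152.0283966064453), (87.18089294433594, 89.70962524414062), 117.15664672851562) zmed 85.84176406827237
27 [(-180, 154), (-172, 156), (-164, 201), (-156, 241), (-148, 240), (-140, 241), (-132, 240), (-124, 241), (-116, 241), (-108, 241), (-100, 241), (-92, 241), (-84, 241), (-76, 241), (-68, 241), (-60, 241), (-52, 241), (-44, 240), (-36, 237), (-28, 241), (-20, 241), (-12, 186), (-4, 130), (4, 126), (12, 123), (20, 208), (28, 241), (36, 240), (44, 240), (52, 240), (60, 240), (68, 241), (76, 240), (84, 240), (92, 240), (100, 240), (108, 241), (116, 240), (124, 240), (132, 240), (140, 240), (148, 240), (156, 240), (164, 214), (172, 166)]
33.5 [(-180, 235), (-172, 236), (-164, 239), (-156, 241), (-148, 241), (-140, 241), (-132, 241), (-124, 241), (-116, 241), (-108, 241), (-100, 241), (-92, 239), (-84, 172), (-76, 229), (-68, 241), (-60, 241), (-52, 241), (-44, 235), (-36, 181), (-28, 240), (-20, 241), (-12, 239), (-4, 236), (4, 235), (12, 231), (20, 238), (28, 241), (36, 241), (44, 241), (52, 
[... 1421 characters left out ...]
197), (-116, 198), (-108, 197), (-100, 198), (-92, 190), (-84, 150), (-76, 188), (-68, 198), (-60, 198), (-52, 197), (-44, 162), (-36, 160), (-28, 196), (-20, 192), (-12, 185), (-4, 183), (4, 182), (12, 192), (20, 193), (28, 197), (36, 199), (44, 198), (52, 197), (60, 196), (68, 197), (76, 197), (84, 197), (92, 155), (100, 126), (108, 193), (116, 195), (124, 196), (132, 195), (140, 147), (148, 140), (156, 191), (164, 193), (172, 185)]
housing rect ((531.8173828125, 162.2789764404297), (155.66322326660156, 186.92042541503906), 71.20792388916016)
bar 77 [ 481.2 -268.2   48. ] 48.17128500974104 ((483.3968505859375, -238.63941955566406), (104.19538116455078, 45.69485092163086), 89.6814193725586)
```

```bash
python3 - <<'E'
from h import *
for n in('top','side'):
    c=ld(n+'0');W=cloud(c);im=c['image'].astype(int);g=cv2.cvtColor(c['image'],cv2.COLOR_RGB2GRAY).astype(int)
    pts=[(216.5,281.6),(233,287.1),(249.5,293)] if n=='top' else [(381,299),(375,312.3),(369,328.5)]
    for u,v in pts:
        a,b=int(u)-7,int(v)-7
        sub=g[b:b+15,a:a+15].astype(np.uint8);_,th=cv2.threshold(sub,0,1,cv2.THRESH_OTSU)
        k,l,st,ce=cv2.connectedComponentsWithStats(th);i=l[7,7]
        zz=W[b:b+15,a:a+15][l==i][:,2];z=np.median(zz)
        q=ce[i]+[a,b];print(n,'key',q.round(1),st[i,2:],'z',z.round(1),ray(c,*q,z).round(1))
    x,y,w,h=(412,264,28,32) if n=='top' else (342,172,30,28)
    m=np.zeros(g.shape,bool);m[y:y+h,x:x+w]=1
    bl=m&(im.max(-1)<75)
    if n=='side': bl&=(W[...,2]>45)&(W[...,2]<52)&(W[...,1]<-262)
    v,u=np.nonzero(bl);P=np.array([ray(c,a,b,48)[:2] for a,b in zip(u,v)],np.float32);print('bar',len(P),P.mean(0),cv2.minAreaRect(P),np.median(W[bl][:,2]))
    vx=cv2.fitLine(P,cv2.DIST_L2,0,.01,.01).ravel();print(np.degrees(np.arctan2(vx[1],vx[0])))
    q=W[y:y+h,x:x+w][(W[y:y+h,x:x+w,2]>13)&(W[y:y+h,x:x+w,2]<22)]
    print('disc',(q.min(0)+q.max(0))/2)
E
```

```text
top key [216.1 281.1] [ 9  9 67] z 63.2 [469.4 223.8  63.2]
top key [232.8 286.9] [ 9  9 65] z nan [nan nan nan]
top key [249.2 292.6] [ 9 10 69] z 62.9 [442.7 144.1  62.9]
bar 110 [ 479.5671  -277.64243] ((479.4519958496094, -277.5306701660156), (43.8881950378418, 14.2781982421875), 6.3688130378723145) nan
5.2846856
disc [ 482.64265137 -280.79712024   18.63339746]
side key [381.  295.8] [ 15  10 115] z 61.8 [443.  140.3  61.8]
side key [374.3 311.8] [11  9 79] z nan [nan nan nan]
side key [368.4 327.7] [12 10 86] z 63.0 [471.  224.1  63. ]
bar 57 [ 481.9284  -279.36478] ((481.89691162109375, -276.18902587890625), (43.40766525268555, 22.122238159179688), 0.9812720417976379) 48.36466839221271
8.367632
disc [ 482.18032296 -271.65407005   17.91433588]
```

The keys' top faces measure z≈63: left (470,224), middle (456.5,184), right (443,144). The grinder's yaw is ≈-18.7°. The collar centre is (554.8,151.8,85.5), with the gap axis at ≈+2° and the ridges at ≈-38°. The lid is at (482,-280), yaw ≈7°, bar top 48. Moving to the left key.

```bash
python3 -m creep '[[[0.4,0.97,0],-0.34,0],[[0.4,0.97,0],-0.34,0],[[0.4,0.97,0],-0.34,0],[[0.4,0.97,0],-0.34,0],[[0.4,0.97,0],-0.34,0],[[0.4,0.97,0],-0.34,0],[[0.4,0.97,0],-0.34,0],[[0.4,0.97,0],-0.34,0],[[0.4,0.97,0],-0.34,0],[[0.4,0.97,0],-0.34,0],[[0.4,0.97,0],-0.34,0],[[0.4,0.97,0],-0.34,0],[[0.4,0.97,0],-0.34,0],[[0.4,0.97,0],-0.34,0],[[0.4,0.97,0],-0.34,0],[[0.4,0.97,0],-0.34,0],[[0.4,0.97,0],-0.34,0],[[0.4,0.97,0],-0.34,0],[[0.4,0.97,0],-0.34,0],[[0.4,0.97,0],-0.34,0]]' 10
```

```text
time_s: 2.6
tool_pos: [467.8, 221.7, 232.8]
tcp_rot: [180.0, 0.0, -19.2]
force: [0.5, -0.6, 0.5]
gripper_width: 0.6
grip_force: 0.0
```

```bash
python3 -m creep '[[[0.05,0.06,-0.9],0.1,0],[[0,0,-0.9],0,0],[[0,0,-0.9],0,0],[[0,0,-0.9],0,0],[[0,0,0],0,0],[[0,0,0],0,0]]'; python3 - <<'E'
from h import *
c=shot('side','side1');cv2.imwrite('pics/side1c.png',cv2.resize(c['image'][200:380,260:500,::-1],(800,600),interpolation=cv2.INTER_CUBIC))
E
```

```text
time_s: 3.35
tool_pos: [470.5, 222.9, 90.5]
tcp_rot: [-180.0, -0.1, -18.6]
force: [0.2, 0.6, 0.3]
gripper_width: 0.0
grip_force: 0.0
```

View pics/side1c.png

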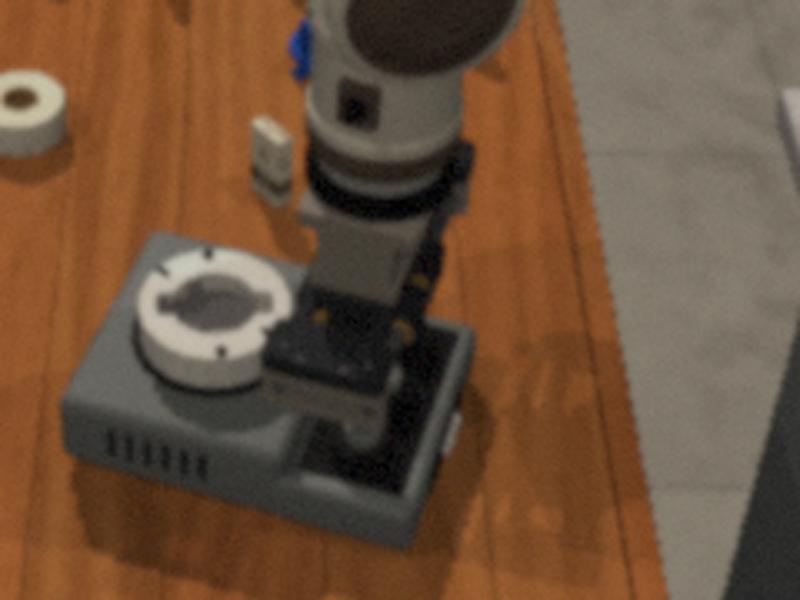

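The closed fingers are just above the left key (crop px (365,430)), and the collar and the other things are clear. Pressing gently, watching the force.

```bash
python3 -m creep '[[[0,0.03,-0.15],0,0],[[0,0,0],0,0]]'; python3 -m creep '[[[0,0,-0.05],0,0],[[0,0,0],0,0]]'; python3 -m creep '[[[0,0,-0.05],0,0],[[0,0,0],0,0]]';
```

```text
time_s: 3.65
tool_pos: [469.8, 224.0, 83.6]
tcp_rot: [-180.0, -0.0, -18.6]
force: [0.7, 1.3, -0.0]
gripper_width: 0.3
grip_force: 0.0
time_s: 3.9
tool_pos: [470.0, 224.0, 81.6]
tcp_rot: [-180.0, -0.0, -18.6]
force: [0.1, 0.6, 2.4]
gripper_width: 0.7
grip_force: 0.6
time_s: 4.15
tool_pos: [470.0, 224.0, 79.5]
tcp_rot: [-180.0, -0.0, -18.6]
force: [0.8, 0.9, 2.4]
gripper_width: 0.4
grip_force: 1.2
```

Contact is at about 82. Continuing to the stop.

```bash
python3 -m creep '[[[0,0,-0.05],0,0],[[0,0,0],0,0]]'; python3 -m creep '[[[0,0,-0.025],0,0],[[0,0,0],0,0]]'; python3 -m creep '[[[0,0,-0.025],0,0],[[0,0,0],0,0]]';
```

```text
time_s: 4.4
tool_pos: [470.0, 224.0, 77.5]
tcp_rot: [-180.0, -0.0, -18.6]
force: [0.5, 0.2, 3.5]
gripper_width: 0.6
grip_force: 1.8
time_s: 4.65
tool_pos: [470.1, 224.0, 77.0]
tcp_rot: [-180.0, -0.0, -18.6]
force: [-1.9, 0.2, 7.0]
gripper_width: 1.0
grip_force: 3.7
time_s: 4.9
tool_pos: [470.1, 224.0, 76.9]
tcp_rot: [-180.0, -0.0, -18.6]
force: [-3.8, -0.3, 14.3]
gripper_width: 0.6
grip_force: 7.0
```

```bash
python3 -m creep '[[[0,0,0.6],0,0],[[-0.14,-0.4,0],0,0],[[-0.14,-0.4,0],0,0],[[-0.14,-0.4,0],0,0],[[-0.13,-0.4,0],0,0],[[-0.13,-0.4,0],0,0],[[0,0,-0.4],0,0],[[0,0,0],0,0],[[0,0,0],0,0]]'; python3 -m creep '[[[0,0,-0.05],0,0],[[0,0,-0.05],0,0],[[0,0,0],0,0]]'
```

```text
time_s: 6.02
tool_pos: [442.4, 144.3, 83.0]
tcp_rot: [180.0, 0.0, -18.6]
force: [0.6, -0.2, 0.2]
gripper_width: 0.3
grip_force: 0.0
time_s: 6.4
tool_pos: [442.8, 144.3, 79.5]
tcp_rot: [-180.0, -0.0, -18.6]
force: [-0.0, 1.9, 2.4]
gripper_width: 0.7
grip_force: 1.2
```

```bash
python3 -m creep '[[[0,0,-0.05],0,0],[[0,0,-0.025],0,0],[[0,0,-0.025],0,0],[[0,0,0],0,0]]'; python3 -m creep '[[[0,0,0.6],0,0],[[0.11,0.33,0],0,0],[[0.11,0.33,0],0,0],[[0.12,0.33,0],0,0],[[0,0,-0.4],0,0],[[0,0,0],0,0],[[0,0,0],0,0]]'; python3 -m creep '[[[0,0,-0.05],0,0],[[0,0,-0.05],0,0],[[0,0,0],0,0]]'
```

```text
time_s: 6.9
tool_pos: [443.0, 144.3, 76.8]
tcp_rot: [-180.0, -0.0, -18.6]
force: [-5.5, 1.7, 14.4]
gripper_width: 0.4
grip_force: 7.5
time_s: 7.78
tool_pos: [455.5, 183.2, 82.7]
tcp_rot: [180.0, 0.1, -18.6]
force: [-0.2, -0.3, -0.9]
gripper_width: 0.6
grip_force: 0.0
time_s: 8.15
tool_pos: [456.2, 183.2, 79.5]
tcp_rot: [180.0, -0.0, -18.6]
force: [-0.7, -1.5, 3.2]
gripper_width: 0.6
grip_force: 1.2
```

```bash
python3 -m creep '[[[0,0,-0.05],0,0],[[0,0,-0.025],0,0],[[0,0,-0.025],0,0],[[0,0,0],0,0]]'; python3 -m creep '[[[0,0,0.75],0,0],[[0,0,0.75],0,0],[[0.05,-0.89,0],0.4,0],[[0.05,-0.89,0],0.4,0],[[0.05,-0.89,0],0.4,0],[[0.05,-0.89,0],0.4,0],[[0.05,-0.89,0],0.4,0],[[0.05,-0.89,0],0.4,0],[[0.05,-0.89,0],0.4,40],[[0.05,-0.89,0],0.4,40],[[0.05,-0.89,0],0.4,40],[[0.05,-0.89,0],0.4,40],[[0.05,-0.89,0],0.4,40],[[0.05,-0.89,0],0.4,40],[[0.05,-0.89,0],0.3,40],[[0,0,0],0,40],[[0,0,0],0,40]]'
```

```text
time_s: 8.65
tool_pos: [456.4, 183.3, 76.8]
tcp_rot: [180.0, -0.0, -18.6]
force: [-4.8, -3.2, 15.8]
gripper_width: 0.5
grip_force: 7.6
time_s: 10.78
tool_pos: [481.9, -278.4, 134.8]
tcp_rot: [-179.9, 0.0, 6.9]
force: [0.7, 0.1, 0.2]
gripper_width: 40.1
grip_force: 0.0
```

```bash
python3 -m creep '[[[0,-0.03,-0.8],0,40],[[0,0,-0.8],0,40],[[0,0,-0.4],0,40],[[0,0,-0.3],0,40],[[0,0,0],0,40],[[0,0,0],0,40]]'; python3 -m creep '[[[0,0,0],0,4],[[0,0,0],0,4],[[0,0,0],0,4],[[0,0,0],0,4],[[0,0,0],0,4]]' 10
```

```text
time_s: 11.52
tool_pos: [482.8, -281.0, 44.4]
tcp_rot: [179.9, -0.1, 6.9]
force: [0.5, 0.2, 1.1]
gripper_width: 40.0
grip_force: 0.0
time_s: 12.15
tool_pos: [482.2, -280.6, 43.5]
tcp_rot: [180.0, -0.0, 6.9]
force: [-0.6, 0.4, 2.5]
gripper_width: 12.0
grip_force: 10.0
```

```bash
python3 -m creep '[[[0,0,0],0,4],[[0,0,0],0,4],[[0,0,0.3],0,4],[[0,0,0.8],0,4],[[0,0,1],0,4],[[0,0,0.8],0,4],[[0,0,0],0,4],[[0,0,0],0,4]]' 45; python3 - <<'E'
from h import *
a=shot('top','top2');b=shot('side','side2')
cv2.imwrite('pics/lift.png',np.hstack([cv2.resize(a['image'][220:340,380:480,::-1],(400,480)),cv2.resize(b['image'][80:200,300:400,::-1],(400,480))]))
E
```

```text
time_s: 13.15
tool_pos: [481.4, -279.9, 158.1]
tcp_rot: [-179.9, 0.1, 6.9]
force: [-0.0, 0.4, -2.3]
gripper_width: 12.2
grip_force: 45.0
```

View pics/lift.png

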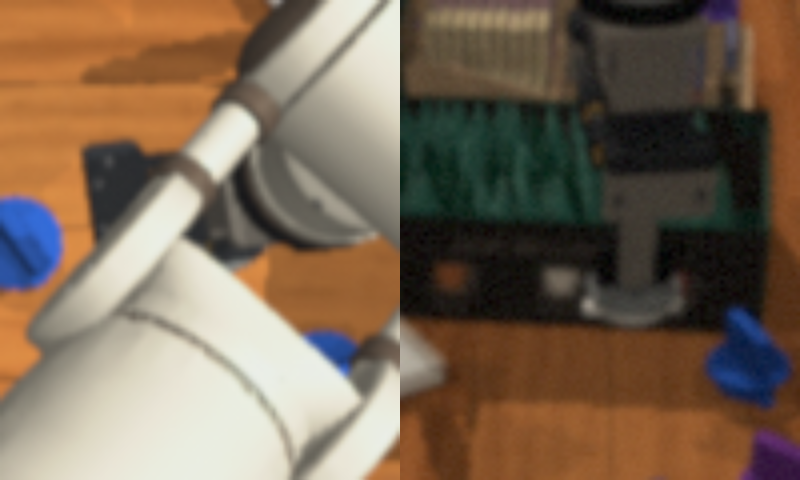

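The lid is held level: disc at crop px (634,300), finger at about (637,250). I'll check its offset from the TCP.

```bash
python3 - <<'E'
from h import *
b=ld('side2');W=cloud(b)
P=W[140:170,340:378];t=np.array([481.4,-279.9,158.1])
for lo,hi in((126,140),(140,175)):
    s=(P[...,2]>lo)&(P[...,2]<hi)&(abs(P[...,1]+280)<45);Q=P[s];print(lo,s.sum(),np.percentile(Q,2,axis=0).round(1),np.percentile(Q,98,axis=0).round(1),((np.percentile(Q,2,axis=0)+np.percentile(Q,98,axis=0))/2-t).round(1))
E
```

```text
126 165 [ 454.6 -288.8  129.3] [ 508.  -249.5  139.2] [ -0.1  10.7 -23.8]
140 206 [ 458.  -281.7  141.4] [ 503.8 -257.1  173.4] [-0.5 10.5 -0.7]
```

```bash
python3 -m creep '[[[0.1,0.5,0.1],-0.1,4],[[0.15,0.9,0],-0.1,4],[[0.15,0.9,0],-0.1,4],[[0.15,0.9,0],-0.1,4],[[0.15,0.9,0],-0.1,4],[[0.15,0.9,0],-0.1,4],[[0.15,0.9,0],-0.1,4],[[0.15,0.9,0],-0.1,4],[[0.15,0.9,0],-0.1,4],[[0.15,0.9,0],-0.1,4],[[0.15,0.9,0],0,4],[[0.15,0.9,0],0,4],[[0.1,0.4,0],0,4],[[0,0,0],0,4],[[0,0,0],0,4],[[0,0,0],0,4]]'
```

```text
time_s: 15.25
tool_pos: [556.1, 150.4, 163.2]
tcp_rot: [180.0, 0.0, 1.8]
force: [-0.8, -1.9, -0.5]
gripper_width: 11.6
grip_force: 45.0
```

```bash
python3 -m creep '[[[-0.03,0.03,-0.4],0,4],[[0,0,-0.35],0,4],[[0,0,0],0,4],[[0,0,0],0,4]]'; python3 - <<'E'
from h import *
b=shot('side','side3')
cv2.imwrite('pics/pre.png',cv2.resize(b['image'][220:340,250:410,::-1],(800,600),interpolation=cv2.INTER_CUBIC))
E
```

```text
time_s: 15.75
tool_pos: [554.9, 152.7, 133.2]
tcp_rot: [180.0, 0.0, 1.9]
force: [-0.1, 1.4, -0.3]
gripper_width: 11.5
grip_force: 45.0
```

View pics/pre.png

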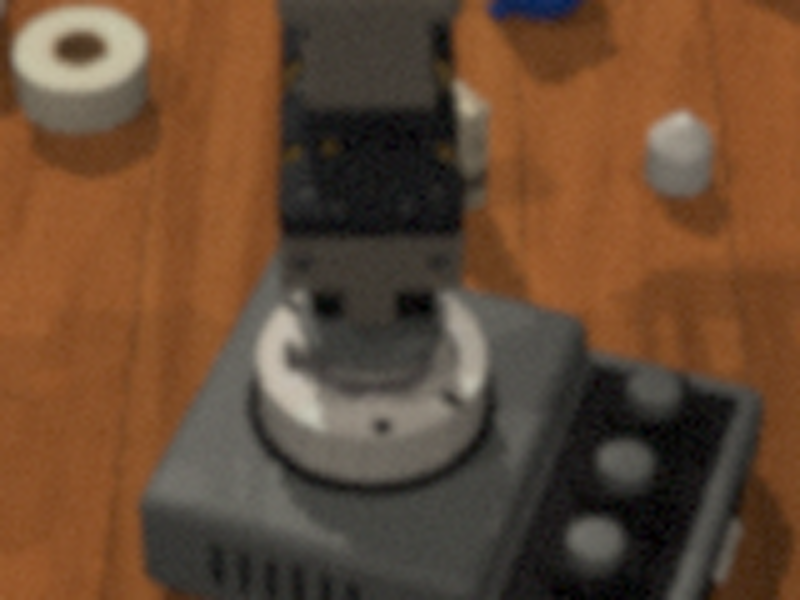

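The lid is centred over the collar's mouth (disc about crop px (375,370)) and its ends line up with the gaps. Lowering slowly.

```bash
python3 -m creep '[[[0,-0.02,-0.1],0,4],[[0,0,-0.1],0,4],[[0,0,0],0,4]]'; python3 -m creep '[[[0,0,-0.07],0,4],[[0,0,-0.07],0,4],[[0,0,0],0,4]]'
```

```text
time_s: 16.18
tool_pos: [554.5, 151.9, 124.8]
tcp_rot: [180.0, 0.1, 1.9]
force: [0.4, -0.2, -1.3]
gripper_width: 11.4
grip_force: 45.0
time_s: 16.55
tool_pos: [554.6, 151.9, 119.3]
tcp_rot: [180.0, 0.0, 1.9]
force: [-0.2, -0.2, -1.3]
gripper_width: 11.9
grip_force: 45.0
```

```bash
python3 -m creep '[[[0,0,-0.06],0,4],[[0,0,0],0,4]]'; python3 -m creep '[[[0,0,-0.03],0,4],[[0,0,0],0,4]]';python3 -m creep '[[[0,0,-0.02],0,4],[[0,0,0],0,4]]'
```

```text
time_s: 16.8
tool_pos: [554.8, 151.9, 117.1]
tcp_rot: [180.0, 0.0, 1.9]
force: [-0.3, 0.6, -1.6]
gripper_width: 11.9
grip_force: 45.0
time_s: 17.05
tool_pos: [554.8, 151.9, 116.0]
tcp_rot: [180.0, 0.0, 1.9]
force: [0.2, 0.3, -0.3]
gripper_width: 11.6
grip_force: 45.0
time_s: 17.3
tool_pos: [554.9, 151.9, 115.2]
tcp_rot: [-180.0, 0.0, 1.9]
force: [-0.2, 0.0, -0.9]
gripper_width: 11.6
grip_force: 45.0
```

```bash
python3 -m creep '[[[0,0,-0.02],0,4],[[0,0,0],0,4]]'; python3 -m creep '[[[0,0,-0.02],0,4],[[0,0,0],0,4]]'
```

```text
time_s: 17.55
tool_pos: [555.0, 151.9, 114.6]
tcp_rot: [-180.0, -0.0, 1.9]
force: [0.4, 0.2, -0.4]
gripper_width: 11.5
grip_force: 45.0
time_s: 17.8
tool_pos: [555.0, 151.9, 114.5]
tcp_rot: [180.0, -0.0, 1.9]
force: [-2.2, 0.1, 3.7]
gripper_width: 11.8
grip_force: 45.0
```

Seated at 114.5 with light contact. Turning clockwise.

```bash
python3 -m creep '[[[0,0,-0.005],-0.5,4],[[0,0,0],-0.5,4],[[0,0,0],-0.5,4],[[0,0,0],-0.5,4],[[0,0,0],-0.5,4],[[0,0,0],-0.5,4],[[0,0,0],-0.5,4],[[0,0,0],-0.5,4],[[0,0,0],0,4]]'; python3 -c "
from h import *
print(readout.read_state()['ft_torque'])"
```

```text
time_s: 18.92
tool_pos: [555.9, 152.0, 114.5]
tcp_rot: [-179.9, -0.1, -18.1]
force: [0.4, 1.1, 4.4]
gripper_width: 11.8
grip_force: 45.0
[ 0.06485856 -0.02034722 -0.01419209]
```

```bash
python3 -m creep '[[[0,0,0],-0.5,4],[[0,0,0],-0.5,4],[[0,0,0],-0.5,4],[[0,0,0],-0.5,4],[[0,0,0],-0.5,4],[[0,0,0],-0.5,4],[[0,0,0],-0.5,4],[[0,0,0],-0.5,4],[[0,0,0],0,4],[[0,0,0],0,4]]'; python3 - <<'E'
from h import *
print(readout.read_state()['ft_torque'])
b=shot('side','side4');a=shot('top','top4')
cv2.imwrite('pics/end.png',np.hstack([cv2.resize(b['image'][240:340,270:370,::-1],(500,500),interpolation=cv2.INTER_CUBIC),cv2.resize(a['image'][205:305,200:260,::-1],(300,500),interpolation=cv2.INTER_CUBIC)]))
E
```

```text
time_s: 20.18
tool_pos: [555.7, 151.6, 114.5]
tcp_rot: [-180.0, -0.1, -38.1]
force: [0.6, -1.7, 6.4]
gripper_width: 12.3
grip_force: 45.0
[-0.14143684  0.13914519  0.07774885]
```

View pics/end.png

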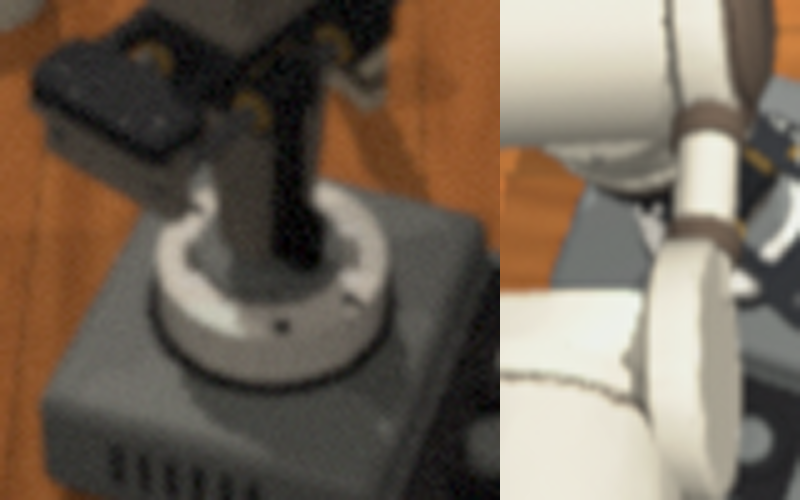

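The lid sits in the collar. The bar's near end points at the ridge at crop px (350,298), well short of the stud at (282,325). A quick check on the bystanders, then hand in.

```bash
python3 -m creep '[[[0,0,0],0,4],[[0,0,0],0,4],[[0,0,0],0,4],[[0,0,0],0,4]]'; python3 - <<'E'
from h import *
a=ld('side0');b=shot('side','side5')
d=cv2.absdiff(a['image'],b['image']).max(-1)
for n,(x,y,w,h) in dict(packet=(330,232,22,30),cap=(374,238,24,24),roll=(248,218,36,34)).items():
    print(n,(d[y:y+h,x:x+w]>60).sum(),d[y:y+h,x:x+w].mean())
W=cloud(b);print(readout.read_state()['tcp_rot'],readout.read_state()['ft_torque'])
E
```

```text
time_s: 20.78
tool_pos: [555.7, 151.6, 114.5]
tcp_rot: [-180.0, -0.1, -38.1]
force: [-0.5, -0.9, 5.6]
gripper_width: 11.7
grip_force: 45.0
packet 368 64.63181818181818
cap 0 9.42013888888889
roll 9 4.01797385620915
[-1.79960882e+02 -9.82569435e-02 -3.80625982e+01] [-0.15235575  0.14723254  0.01801495]
```

```bash
python3 -c "
from plant import job
print(job.sign_off())"
```

```text
the job is handed in; nothing more can be done
None
```

The job is handed in at about 21 s: I pressed the keys fully down left, right, middle, then seated the lid and turned it 40° clockwise to the ridges, where the arm still holds it by the bar; the cap and roll have not moved, and the packet, partly hidden by the gripper, looked in place.

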